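Close and hold the amplifier's service cover

TASK

Close the service cover on the blue guitar-amplifier chassis: press the loose aluminium cover down level onto its frame against the springy seal, and only then turn the red fastener clockwise about a quarter turn until its white slot line lines up with the two orange marks. Then keep the cover pressed flush against the frame with the gripper's fingers and finish like that, still pressing and not letting go (the seal cement must grab). Leave the other things on the bench and the dish on the chassis where they are.

Things in the scene. Friction and masses are not known exactly. Their poses are not given: they have to be found in the camera images.
- amp: Blue amplifier chassis fixed on the bench, 200 mm along its x, 295 mm along its y (y = -200 to +95 mm), top plate 77 mm above the bench. Origin: on the bench straight under the centre of the service opening; x runs from the front (control knobs) to the rear, y towards the end nearer the opening. Two orange marks on the top plate lie along its y axis, at y = +/-62 to 86 mm.
- frame: Dark fixed steel ring, 160 x 120 mm, round the opening; its top, on which the cover seats, is 80 mm above the bench. Origin and axes: the chassis's. Sprung rubber seal strips at its x ends hold the unpressed cover 7 mm above it and push up with 5 N there, 10 N when pressed flush (the cover's weight bears 2 to 3 N of it).
- panel: Loose aluminium cover, 156 (x) x 116 (y) x 5 mm, about 0.27 kg, lying on the seal over the opening. Origin: centre of its underside, axes like the chassis's; 87 mm above the bench at the start, 80 mm when flush. Lugs underneath keep it in place with 1.5 mm play. Fastened but not pressed, it floats about 3 mm above the frame.
- fastener (a joint): Fastener angle in the cover (rad), positive clockwise from above; 0: slot line along the cover's x; 1.57: along its y, lined up with the orange marks. Starts at 0.1 to 0.5, range 0 to 2.1, stays where left (friction 0.05 N m). Its crossbar passes under lips of the opening only if the cover is pressed to within 3 mm of the frame; else it jams at about 0.7.
- slot (a point): Centre of the top of the fastener's red grip bar, 35 mm above the cover's underside, at the cover's centre; x along the bar and its white slot line, z up. Bar 42 mm long, 11 wide, 24 high, on a black disc 56 mm across that turns with it, top 11 mm above the cover's underside: fingertips gripping the bar can push down on the disc.
- dish: Small open steel screw dish, 60 mm wide, 20 mm high, standing loose on the chassis top about 145 mm to the cover's -y side; leave it there. Origin: centre of its underside.
- driver: Screwdriver with an orange handle, about 200 mm, lying on the bench (bystander). Origin: centre of its underside.
- spanner: Steel spanner lying on the bench (bystander). Origin: centre of its underside.
- polish: Blue plastic bottle, 48 mm wide, 140 mm high, at the back of the bench (bystander). Origin: centre of its underside.
- tumbler: Yellow mug, 74 mm wide, 120 mm high, at the back (bystander). Origin: centre of its underside.
- tin: Red tin, 70 mm wide, 75 mm high, at the back (bystander). Origin: centre of its underside.
- parts_bin: Orange open bin, 110 x 90 x 50 mm, at the back (bystander). Origin: centre of its underside.
Not all that is in view belongs to the job. What is meant by the panel is not green, and is the smaller of those in its own colour.

How it is judged (in metres and radians):
On the way, in this order (a step that is already met when the one before it is completed fails the run):
1. the cover is pressed down level onto the frame (within 1.5 mm) with the fastener not yet turned (z of panel in the frame of amp below 0.0815 m and angle between panel's own z axis and vertical below 0.02 rad and value of joint fastener below 0.65 rad), for 0.2 s.
2. the slot line is lined up with the orange marks, the cover held down on the frame by the fastener (angle between the x axis of slot and the y axis of amp, either way round below 0.14 rad and value of joint fastener above 1.3 rad and z of panel in the frame of amp below 0.0845 m), for 0.2 s.
At the end, for the whole second after the job is handed in: The cover lies flush (within 1.5 mm) and level (within 0.02 rad) on the frame, the slot line within 0.14 rad of the orange marks, and the gripper's fingers still press it, so that it bears on the frame with more than 2 N, at rest (z of panel in the frame of amp below 0.0815 m and angle between panel's own z axis and vertical below 0.02 rad and angle between the x axis of slot and the y axis of amp, either way round below 0.14 rad and value of joint fastener between 1.3 and 1.8 rad and contact force between panel and frame above 2 N and contact force between the fingers and panel above 3 N and linear speed of panel below 0.01 m/s and horizontal distance between panel and amp below 0.005 m); the arm keeps its last pose, push and grip.
It fails at once if the dish on the chassis is moved more than 30 mm (distance of dish from where it was at the start of the episode above 0.03 m).
It fails at once if a thing on the bench is moved more than 30 mm (distance of any of driver, spanner, polish, tumbler, tin, parts_bin from where it was at the start of the episode above 0.03 m).
It fails at once if a standing thing is knocked over (angle between any of dish, polish, tumbler, tin's own z axis and vertical above 0.5 rad).
It also fails if it takes over 45 s, if anything falls off the work surface, if the arm or the gripper's body presses on something with over 40 N, if the wrist force passes 120 N, or if a joint passes its speed limit or range.

ROBOT

A 6-joint arm with a two-finger parallel gripper is mounted at the origin on the work surface. World frame = base frame: x ahead of the robot, y to its left, z up, the work surface at z = 0. Lengths are in mm, angles in rad, forces in N, time in s.
With the tool pointing down it reaches from about 275 to 750 mm from the base axis. Payload 10.2 kg.
Tool frame: the origin (TCP) lies between the finger pads; the fingertips stand 14 mm ahead of it and the grasp point (between the pads) lies 5 mm behind it (tip_reach is the distance from the TCP to the fingertips, in mm); z points along the fingers, y is the line along which they close (so a half turn about z gives the same grasp; the last joint's range is limited). The gripper opens to 85 mm and grips with 20 to 120 N. Pads are 22 mm wide; open, the fingers measure 114 mm over their backs; the gripper's body (76 mm by 85 mm) begins 54 mm behind the grasp point. The pads swing forward as they close: fully open they stand 13 mm farther back than shut.
Start: joints at [-1.504, 0.313, 1.498, -0, 1.331, -0.223], TCP at [150.011, -503.118, 225.294] pointing down, gripper open.
Joint ranges: [-2.94, 2.94], [-0.97, 2.17], [0.19, 2.56], [-1.23, 4.37], [0.02, 3.11], [-2.88, 2.88]. Speed limits (rad/s): [2.39, 2.39, 3.01, 3.14, 3.14, 3.14].

INTERFACE

Orientations are given as a unit quaternion [w, x, y, z].
In Python, from rig import * gives the robot as it stands.
- The arm moves only by the tool arm_command, never from a script. Its argument "steps" is a list that holds one entry, the list of rows, each a list of 7 numbers: the opening, from 0 (shut) to 1 (fully open), then the shift along the tool's x, y, z each as a share of 0.05 m, from -1 to 1, then the turn, a rotation vector about the tool's x, y, z each as a share of 0.15 rad, from -1 to 1. A call has 1 to 8 rows; each row shifts and turns the commanded pose from where the row before left it, along the tool's axes as they then stand; what a row does not reach is not made up. A row lasts 1/8 s, in which the tool goes at most 62.5 mm and 10.7 degrees, less where a joint would pass 70% of its speed; a pose out of reach is approached as far as the arm can. A call with a number of a shift or a turn outside -1 to 1 is refused whole. A call with a gripper value outside its range is refused whole. The fingers move at their own pace and stop on an object; "squeeze" is the grip in N (left out, the last holds). Time passes only in rows, so rows that do not move let the fingers close. It gives the time, the measured TCP pose, the force, the opening and the grip force at its end, in the units of the state.
- sense(): the state, without advancing time (a new reading comes with each control period).
- capture(name): name is "side" or "top"; returns the picture (400x640x3 uint8, red, green, blue); there is no depth.
- get_calibration(name): a dict with "intrinsics" (3x3 intrinsics, pixels), "rvec" (rotation vector, rad) and "tvec" (3), from world to camera coordinates, as OpenCV has them. Camera axes: x right, y down, z forward; pixel columns grow to the right and rows downward; lengths in mm; the calibration is good to about 2 mm. A picture is of the moment at which its call begins. get_calibration takes no time and is no camera call.
- finish_job(): hands the job in; it is judged then, once.
The state is a dict: "time_s": time; "joints": joint angles; "dq": joint speeds; "tau": joint torques, N m; "eef_pos": TCP position; "ee_rot": TCP orientation; "force": force on the tool from outside, world axes, zero at the start; "wrist_torque": the same for the moment, N m; "grip_width": opening from 0.0 (shut) to 1.0 (fully open); "grip_force": force on a finger pad.
Only numpy, scipy, OpenCV 4.12 (cv2) and the standard library are available. Lean on these libraries where they do the work, as an engineer would, in place of code of your own. Each camera call takes 0.05 s, during which the arm holds its last target. There are 200 camera calls.

## Working session

There is one attempt and no reset: what is moved stays moved. The work goes in short steps, Python scripts to look and compute and a tool call to move; the robot and the scene stay as the last step left them, time stands still between calls to the robot, and variables do not carry over. Pictures are saved under pics/ and viewed, at most 10 in all, crops included, and the job is handed in when it is done.

Besides the shell and the picture viewer there is one more tool, called after "Request:" as name(argument=value, ...), one argument or row to a line, values as JSON. arm_command: Moves the arm, as the interface text tells. Its arguments: {"type":"object","properties":{"steps":{"type":"array"},"squeeze":{"type":"number"}},"required":["steps"]}

```bash
mkdir -p pics; ls
python3 - <<'E'
from rig import *
import cv2,numpy as np
a=capture("top");b=capture("side")
for n,i in(("top",a),("side",b)):
    cv2.imwrite(f"pics/{n}0.png",i[:,:,::-1])
    c=get_calibration(n);R=cv2.Rodrigues(np.array(c["rvec"],float))[0]
    print(n,np.array(c["intrinsics"])[0],(-R.T@np.array(c["tvec"]).ravel()).round(),R.round(2).tolist())
s=sense();print(s["time_s"],s["eef_pos"],s["ee_rot"],s["force"],s["grip_width"])
E
```

```text
pics
top [461.39364339   0.         326.41673468] [ 297.  -21. 1500.] [[-0.02, -1.0, 0.02], [-0.99, 0.02, -0.14], [0.14, -0.02, -0.99]]
side [438.53345411   0.         309.71865184] [ -62.  699. 1063.] [[-0.78, -0.63, 0.0], [-0.45, 0.56, -0.7], [0.44, -0.55, -0.72]]
0.1 [ 149.99279132 -502.85782758  224.77942773] [-6.01112315e-04  9.89523097e-01  1.44373385e-01  6.57490054e-05] [-0.41928286  0.57997768 -0.41732967] 1.0051877718173385
```

View pics/top0.png

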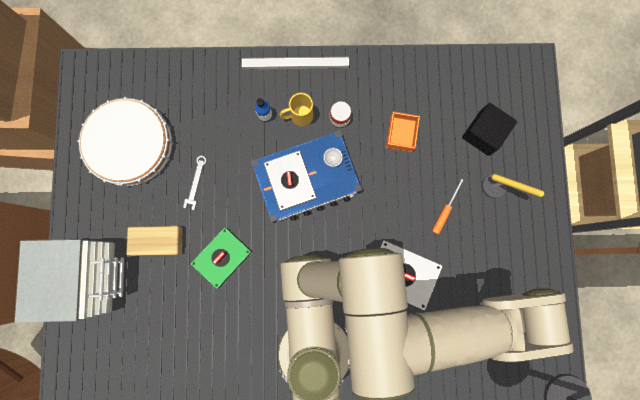

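View pics/side0.png

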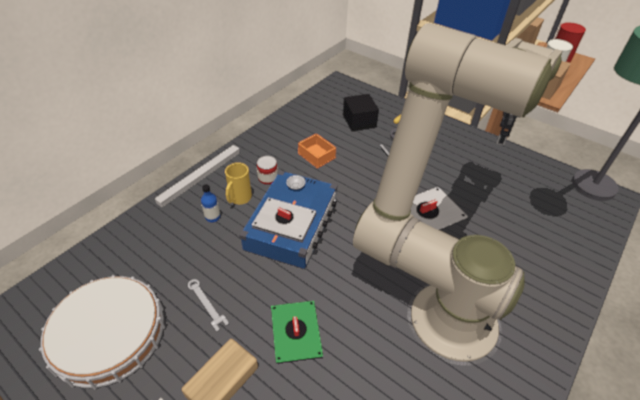

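The top view shows the aluminium cover on the blue chassis at about (290,180), with the fastener at its centre and orange marks near (267,188) and (312,173). The dish is at (333,157). The green plate (220,258) and the larger light one (410,275) are decoys. The side view shows the cover at about (284,215).

```bash
cat > h.py <<'E'
from rig import *
import cv2,numpy as np
def ray(n,px,z):
    c=get_calibration(n);K=np.array(c["intrinsics"],float);R=cv2.Rodrigues(np.array(c["rvec"],float))[0];t=np.array(c["tvec"],float).ravel()
    px=np.atleast_2d(px).astype(float);d=np.c_[px,np.ones(len(px))]@np.linalg.inv(K).T@R;o=-R.T@t
    return (o+d*((z-o[2])/d[:,2])[:,None])[:,:2]
def blobs(m,mn=3):
    k,l,s,c=cv2.connectedComponentsWithStats(m.astype(np.uint8))
    return [(s[i,4],c[i],np.argwhere(l==i)[:,::-1]) for i in range(1,k) if s[i,4]>=mn]
E
cat > m.py <<'E'
from h import *
import sys
for n,(x0,x1,y0,y1) in (("top",(240,370,125,230)),("side",(235,345,165,270))):
    im=capture(n);hsv=cv2.cvtColor(im,cv2.COLOR_RGB2HSV).astype(int);H,S,V=[hsv[...,i] for i in range(3)]
    roi=np.zeros(H.shape,bool);roi[y0:y1,x0:x1]=1
    for a,c,p in blobs(roi&(S<50)&(V>150),60):
        r=cv2.minAreaRect(ray(n,p,92).astype(np.float32));print(n,"panel/dish",a,c.round(1),np.round(r[0],1),np.round(r[1],1),round(r[2],1))
    for a,c,p in blobs(roi&(S>110)&(V>90)&(H>=7)&(H<22)): print(n,"orange",a,c.round(1),ray(n,c,77).round(1))
    for a,c,p in blobs(roi&(S>110)&(V>90)&((H<7)|(H>172))):
        q=ray(n,p,122);u,s,vt=np.linalg.svd(q-q.mean(0));print(n,"red",a,c.round(1),q.mean(0).round(1),np.degrees(np.arctan2(vt[0,1],vt[0,0])).round(1))
    z=cv2.resize(im[y0:y1,x0:x1,::-1],None,fx=5,fy=5,interpolation=cv2.INTER_CUBIC)
    cv2.imwrite(f"pics/{n}_{sys.argv[1]}.png",z)
E
python3 m.py 1
```

```text
top panel/dish 280 [332.7 157. ] [604.1 -70.2] [56.1 57.2] 89.0
top panel/dish 1664 [289.2 180.1] [534.7  66.8] [157.6 118.2] 18.5
top orange 8 [301.5 125. ] [[712.7  26.9]]
top orange 14 [312.  172.5] [[558.9  -3.9]]
top orange 15 [267.1 188.3] [[511.6 136.5]]
top red 48 [288.8 178.6] [533.1  65.9] -172.5
side panel/dish 72 [265.6 177.7] [697.7 -21.8] [45.8 30.3] 29.9
side panel/dish 190 [295.3 181.2] [612.9 -70.7] [57.7 56. ] 39.1
side panel/dish 1366 [284.1 218.2] [538.2  69.4] [158.5 120.8] 18.6
side orange 561 [241.9 184.7] [[745.4  39.2]]
side orange 21 [317.7 165.7] [[ 612.1 -187.9]]
side orange 3 [293.7 202.7] [[563.3  -4.9]]
side orange 12 [274.3 238. ] [[515.5 137.6]]
side red 82 [266.9 170. ] [694.3 -28.9] 45.1
side red 11 [266.1 182.7] [656.4  15.9] -144.5
side red 79 [283.8 214.1] [527.6  80. ] -177.4
```

View pics/top_1.png

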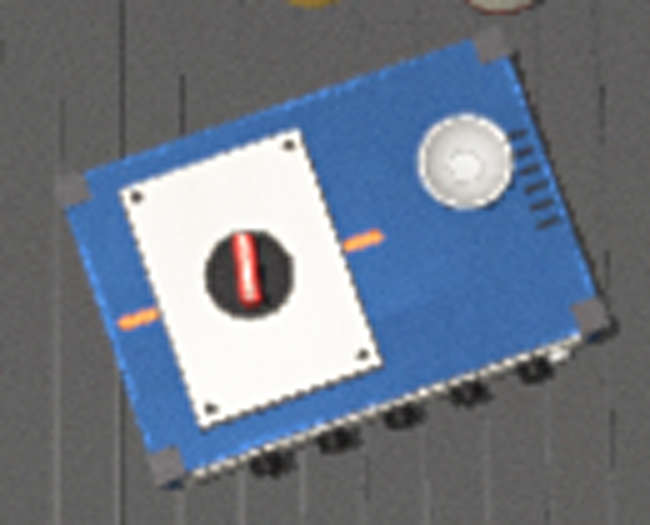

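The cover centre comes out at about (536, 67), the amp yaw at about 18.6° and the bar yaw at about 8.5° (fastener about 0.17 rad). Panel size (158x118) and mark spacing (148 mm) match the sizes given. I'll move over it now.

Request:
arm_command(
  steps=[
    [[1,0.76,-0.62,0,0,0,0],[1,0.76,-0.62,0,0,0,0],[1,0.76,-0.62,0,0,0,0],[1,0.76,-0.62,0,0,0,0],[1,0.76,-0.62,0,0,0,0],[1,0.76,-0.62,0,0,0,0],[1,0.76,-0.62,0,0,0,0],[1,0.76,-0.62,0,0,0,0]],
  ],
  squeeze=40,
)

```text
time_s: 1.2
eef_pos: [371.1, -177.1, 225.4]
ee_rot: [0.0, 0.99, 0.144, 0.0]
force: [1.0, -0.8, -0.0]
grip_width: 0.999
grip_force: 0.0
```

Request:
arm_command(
  steps=[
    [[1,0.76,-0.62,0,0,0,0],[1,0.76,-0.62,0,0,0,0],[1,0.76,-0.62,0,0,0,0],[1,0.76,-0.62,0,0,0,0],[1,0.76,-0.62,0,0,0,0],[1,0.76,-0.62,0,0,0,0],[1,0,0,0,0,0,-1],[1,0,0,0,0,0,-1]],
  ],
)

```text
time_s: 2.2
eef_pos: [535.8, 65.4, 224.8]
ee_rot: [-0.0, 0.956, 0.294, -0.0]
force: [0.3, -0.0, -0.0]
grip_width: 1.001
grip_force: 0.0
```

```bash
cat > st.py <<'E'
from h import *
from scipy.spatial.transform import Rotation as Ro
s=sense();w,x,y,z=s["ee_rot"];R=Ro.from_quat([x,y,z,w]).as_matrix()
print("t",round(s["time_s"],2),"pos",np.round(s["eef_pos"],1),"xyaw",np.degrees(np.arctan2(R[1,0],R[0,0])).round(1),"z",R[:,2].round(3),"q",np.round(s["joints"],3),"F",np.round(s["force"],1),"T",np.round(s["wrist_torque"],2),"g",round(float(s["grip_width"]),3),s["grip_force"])
d=np.array([536,67,115])-s["eef_pos"];print("to go in tool axes",(R.T@d).round(1))
E
python3 st.py
```

```text
t 2.2 pos [535.8  65.4 224.8] xyaw 34.1 z [-0.001  0.    -1.   ] q [-0.096  0.346  1.453 -0.     1.343  0.879] F [ 0.3 -0.  -0. ] T [-0.03 -0.04  0.04] g 1.001 0.0
to go in tool axes [  1.1  -1.1 109.8]
```

Request:
arm_command(
  steps=[
    [[1,0,0,0,0,0,-1],[1,0,0,0,0,0,-1],[1,0,0,0,0,0,-1],[1,0,0,0,0,0,-1],[1,0,0,0,0,0,-1],[1,0,0,0,0,0,-1],[1,0,0,0,0,0,-1],[1,0,0,0,0,0,-1]],
  ],
)

```text
time_s: 3.2
eef_pos: [535.7, 64.8, 225.1]
ee_rot: [-0.0, 0.624, 0.782, -0.0]
force: [0.7, 0.6, -0.4]
grip_width: 0.999
grip_force: 0.0
```

Request:
arm_command(
  steps=[
    [[1,0,0,0,0,0,-1],[1,0,0,0,0,0,-1],[1,0,0,0,0,0,-1],[1,0,0,0,0,0,-1],[1,0,0,0,0,0,-1],[1,0,0,0,0,0,-1],[1,0,0,0,0,0,-1],[1,0,0,0,0,0,-1]],
  ],
)

```text
time_s: 4.2
eef_pos: [535.7, 64.8, 225.1]
ee_rot: [-0.0, 0.073, 0.997, 0.0]
force: [-0.9, -0.1, -0.2]
grip_width: 1.0
grip_force: 0.0
```

Request:
arm_command(
  steps=[
    [[1,0,0,0.6,0,0,-1],[1,0,0,0.6,0,0,-1],[1,0,0,0,0,0,0]],
  ],
)

```text
time_s: 4.58
eef_pos: [534.8, 64.9, 163.6]
ee_rot: [-0.002, -0.073, 0.997, 0.0]
force: [1.0, 0.1, 0.5]
grip_width: 1.001
grip_force: 0.0
```

```bash
python3 st.py; python3 m.py 2
```

```text
t 4.58 pos [534.8  64.9 163.6] xyaw -171.6 z [-0.004  0.    -1.   ] q [-0.097  0.4    1.542 -0.     1.204 -1.815] F [1.  0.1 0.5] T [0.04 0.01 0.01] g 1.001 0.0
to go in tool axes [-1.7  1.9 48.6]
top panel/dish 739 [286.4 162.3] [558.3  87.5] [132.8 169.9] 83.6
top panel/dish 240 [333.4 156. ] [607.5 -71.4] [59.2 51.6] 50.5
top panel/dish 217 [253.3 176.7] [555.5 176.7] [ 23.3 144.9] 83.0
top panel/dish 154 [308.3 190.1] [509.5  14. ] [74.2 35. ] 14.8
top orange 3 [299. 125.] [[712.8  34.9]]
top orange 4 [303.5 125. ] [[712.6  20.6]]
top orange 10 [311.6 172.9] [[557.7  -2.6]]
side panel/dish 81 [299.4 181. ] [600.5 -80.7] [25.8 46.8] 40.1
side panel/dish 696 [275.4 222.6] [536.9  75.2] [157.3 106.9] 18.1
side panel/dish 75 [302.8 212.2] [508.   18.8] [46.8 21.5] 84.5
side orange 563 [241.9 184.5] [[745.8  38.7]]
side orange 21 [317.7 165.7] [[ 612.1 -187.9]]
side orange 3 [293.7 202.7] [[563.3  -4.9]]
side orange 12 [274.3 238. ] [[515.5 137.6]]
side red 58 [264.1 170.6] [699.3 -21. ] -165.5
side red 4 [262.2 182.2] [667.1  21.8] -171.2
side red 80 [283.8 213.7] [528.6  78.9] -176.6
```

View pics/side_2.png

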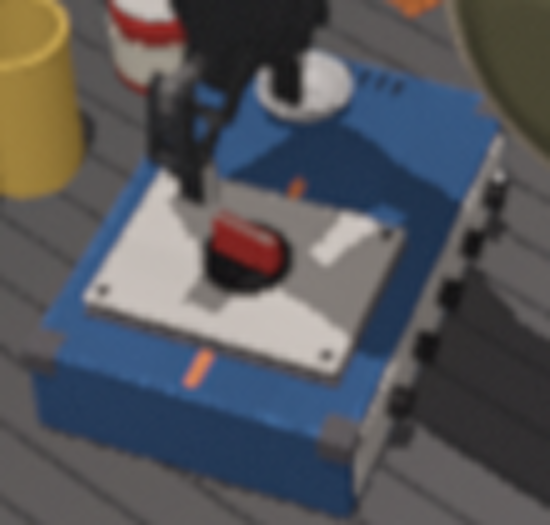

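The crop shows the open fingers straddling the red bar (about (248,250) in the crop), still well above it, with the closing line across the bar. I'll descend and grip with the tips a few mm above the disc.

Request:
arm_command(
  steps=[
    [[1,-0.03,0.04,0.5,0,0,0],[1,0,0,0.45,0,0,0],[0.4,0,0,0,0,0,0],[0.4,0,0,0,0,0,0],[0.4,0,0,0,0,0,0]],
  ],
  squeeze=30,
)

```text
time_s: 5.3
eef_pos: [537.6, 67.0, 119.1]
ee_rot: [0.001, -0.074, 0.997, -0.0]
force: [-0.7, 0.0, 0.2]
grip_width: 0.405
grip_force: 0.0
```

Request:
arm_command(
  steps=[
    [[0,0,0,0,0,0,0],[0,0,0,0,0,0,0],[0,0,0,0,0,0,0],[0,0,0,0,0,0,0],[0,0,0,0,0,0,0],[0,0,0,0,0,0,0]],
  ],
)

```text
time_s: 6.05
eef_pos: [537.0, 67.0, 117.8]
ee_rot: [-0.0, -0.074, 0.997, 0.0]
force: [-0.3, -0.3, 0.4]
grip_width: 0.005
grip_force: 0.0
```

```bash
python3 st.py
```

```text
t 6.05 pos [537.   67.  117.8] xyaw -171.5 z [-0.  0. -1.] q [-0.092  0.455  1.591  0.     1.096 -1.811] F [-0.3 -0.3  0.4] T [ 0.    0.02 -0.01] g 0.005 0.0
to go in tool axes [1.  0.1 2.8]
```

The fingers shut fully, so they did not catch the bar. I'll look before moving.

```bash
python3 m.py 3|grep -v orange
python3 - <<'E'
from h import *
for n in("top","side"):
    c=get_calibration(n)
    for p in ([537,67,104],[537,67,98],[536,67,122]):
        print(n,p,cv2.projectPoints(np.array([p],float),np.array(c["rvec"],float),np.array(c["tvec"],float),np.array(c["intrinsics"],float),None)[0].ravel().round(1))
E
```

```text
top panel/dish 462 [280.8 158.4] [603.5  91.6] [100.1  54.2] 86.6
top panel/dish 266 [333.  156.7] [604.1 -70.2] [56.1 57.2] 89.0
top panel/dish 156 [308.2 190.2] [508.1  13.6] [71.2 35. ] 14.8
top panel/dish 94 [253.3 189. ] [506.4 176.6] [46.5 21.5] 0.1
top panel/dish 96 [298.4 191.7] [496.   38.5] [21.6 56. ] 89.3
side panel/dish 79 [299.6 181.7] [598.2 -78.6] [25.1 51.3] 27.1
side panel/dish 623 [274. 223.] [536.1  77.6] [157.3 102. ] 18.1
side panel/dish 62 [301.2 212.8] [509.2  24.3] [14.6 53.6] 2.8
side red 42 [262.2 170.4] [704.9 -18.2] -179.0
side red 11 [265.2 182.6] [658.9  17.4] -147.4
side red 76 [284.  213.9] [527.4  79.3] -175.4
top [537, 67, 104] [288.8 178.3]
top [537, 67, 98] [289.  178.7]
top [536, 67, 122] [288.5 177.7]
side [537, 67, 104] [284.5 214.1]
side [537, 67, 98] [284.6 215.5]
side [536, 67, 122] [284.5 210.1]
```

View pics/side_3.png

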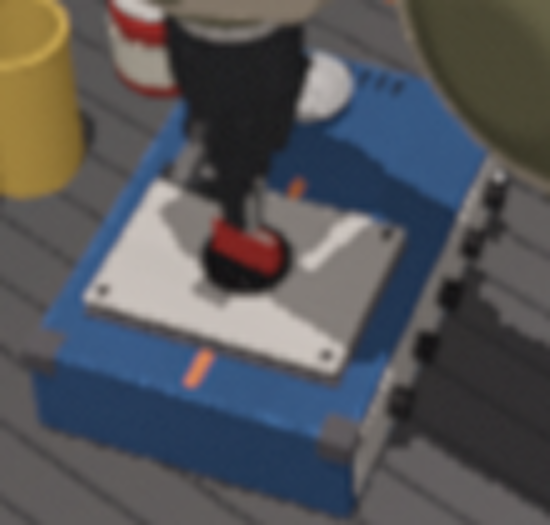

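Run:
```python
from h import *
s=capture("side")[175:235,255:325,::-1];t=capture("top")[150:210,255:325,::-1]
z=np.hstack([cv2.resize(i,None,fx=5.6,fy=9,interpolation=cv2.INTER_NEAREST) if 0 else cv2.resize(i,(392,336),interpolation=cv2.INTER_LANCZOS4) for i in(s,t)])
cv2.imwrite("pics/both4.png",np.clip(z*1.6,0,255))
```

```text
[ WARN:0@1.750] global loadsave.cpp:1063 imwrite_ Unsupported depth image for selected encoder is fallbacked to CV_8U.
```

View pics/both4.png

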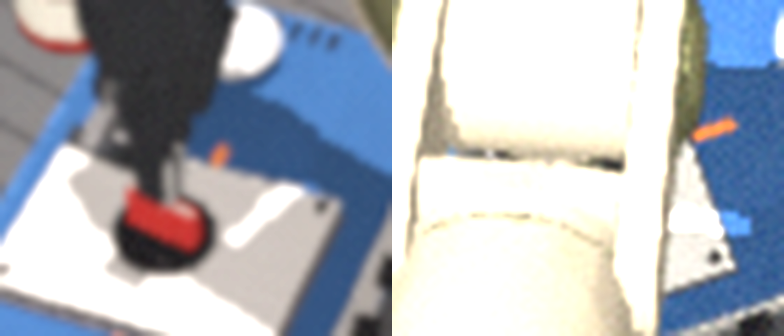

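The fingers end right at or behind the bar's top (about (165,195) in the left half), higher in the image than a tip at z=104 should be. I'll raise 45 mm and compare the fingertip pixels with the projected tool pose.

Request:
arm_command(
  steps=[
    [[0,0,0,-0.45,0,0,0],[0,0,0,-0.45,0,0,0],[0,0,0,0,0,0,0]],
  ],
)

```text
time_s: 6.62
eef_pos: [537.7, 67.0, 164.1]
ee_rot: [0.002, -0.074, 0.997, -0.0]
force: [1.4, 0.0, -0.6]
grip_width: -0.001
grip_force: 0.0
```

```bash
python3 st.py
python3 - <<'E'
from h import *
P=np.array(sense()["eef_pos"])
def pr(n,p):
    c=get_calibration(n);return cv2.projectPoints(np.array([p],float),np.array(c["rvec"],float),np.array(c["tvec"],float),np.array(c["intrinsics"],float),None)[0].ravel()
def crop(im,n,pts,c,w=40,f=10):
    x0,y0=int(c[0]-w*.7),int(c[1]-w*.7)
    z=cv2.resize(im[y0:y0+int(w*1.4),x0:x0+int(w)],None,fx=f,fy=f,interpolation=cv2.INTER_CUBIC)
    z=np.clip(z.astype(float)*1.6,0,255).astype(np.uint8)
    for p,col in pts:
        q=(pr(n,p)-[x0-.5,y0-.5])*f;cv2.circle(z,tuple(int(v) for v in q),4,col,-1)
    return z
s1=capture("side")[:,:,::-1];s0=cv2.imread("pics/side0.png")
cs=[]
for im,p,dz in((s0,np.array([150,-503,225.]),-1),(s1,P,14)):
    c=pr("side",p);print(c)
    cs.append(crop(im,"side",[(p,(0,255,0)),(p-[0,0,dz],(0,0,255))],c+[10,0]))
cv2.imwrite("pics/tips5.png",np.hstack(cs))
E
```

```text
t 6.62 pos [537.7  67.  164.1] xyaw -171.5 z [ 0.003 -0.    -1.   ] q [-0.092  0.402  1.538  0.     1.198 -1.811] F [ 1.4  0.  -0.6] T [0.01 0.05 0.01] g -0.001 0.0
to go in tool axes [ 1.8  0.3 49.1]
[500.02519442 139.72281008]
[283.53517407 199.84357358]
```

View pics/tips5.png

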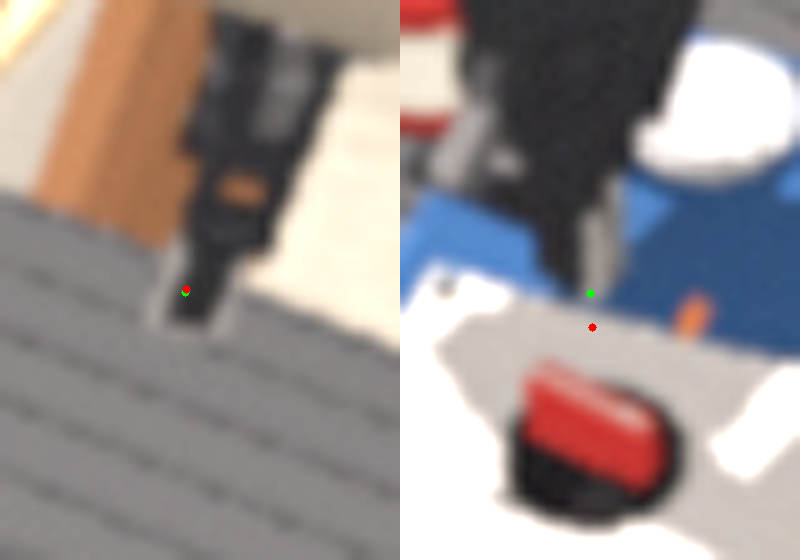

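The projected TCP falls right at the shut fingertips (about (592,295) in the right half). So the real tips are about 14 to 18 mm less far ahead than stated, and I closed above the bar. I'll open and go lower.

Request:
arm_command(
  steps=[
    [[0.6,0,0,0,0,0,0],[0.6,0,0,0,0,0,0],[0.6,0,0,0,0,0,0],[0.6,0,0,0.6,0,0,0],[0.6,0,0,0.56,0,0,0],[0.6,0,0,0,0,0,0]],
  ],
  squeeze=30,
)

```text
time_s: 7.42
eef_pos: [535.9, 67.1, 103.2]
ee_rot: [-0.002, -0.074, 0.997, 0.0]
force: [0.4, 0.8, 0.1]
grip_width: 0.596
grip_force: 0.0
```

Request:
arm_command(
  steps=[
    [[0,0,0,0,0,0,0],[0,0,0,0,0,0,0],[0,0,0,0,0,0,0],[0,0,0,0,0,0,0],[0,0,0,0,0,0,0],[0,0,0,0,0,0,0]],
  ],
)

```text
time_s: 8.18
eef_pos: [537.4, 67.0, 105.1]
ee_rot: [0.001, -0.074, 0.997, -0.0]
force: [2.4, 0.0, 3.5]
grip_width: 0.119
grip_force: 34.6
```

```bash
python3 st.py; python3 -c "
import rig;print([k for k in dir(rig) if k[0]!='_']);s=rig.sense();print(s.keys(), getattr(rig,'tip_reach',None))"
```

```text
t 8.18 pos [537.4  67.  105.1] xyaw -171.5 z [ 0.001 -0.    -1.   ] q [-0.092  0.471  1.603  0.     1.066 -1.811] F [2.4 0.  3.5] T [ 0.06 -0.41 -0.03] g 0.119 34.63322997093201
to go in tool axes [ 1.4  0.2 -9.9]
['PlanningError', 'capture', 'finish_job', 'get_calibration', 'sense', 'tip_reach']
dict_keys(['time_s', 'joints', 'dq', 'tau', 'eef_pos', 'ee_rot', 'force', 'wrist_torque', 'grip_force', 'grip_width']) 14.0
```

The bar is gripped (width 0.119, about 10–11 mm). Now I press down in small steps.

Request:
arm_command(
  steps=[
    [[0,0,0,0.08,0,0,0],[0,0,0,0,0,0,0]],
  ],
)

```text
time_s: 8.43
eef_pos: [537.4, 67.0, 100.8]
ee_rot: [0.001, -0.074, 0.997, -0.0]
force: [2.3, 0.6, 5.8]
grip_width: 0.116
grip_force: 35.0
```

Request:
arm_command(
  steps=[
    [[0,0,0,0.06,0,0,0],[0,0,0,0,0,0,0]],
  ],
)

```text
time_s: 8.68
eef_pos: [537.6, 67.0, 98.9]
ee_rot: [0.001, -0.074, 0.997, -0.0]
force: [0.0, 0.5, 13.9]
grip_width: 0.117
grip_force: 35.9
```

```bash
python3 st.py
```

```text
t 8.68 pos [537.6  67.   98.9] xyaw -171.5 z [ 0.002 -0.    -1.   ] q [-0.092  0.479  1.609 -0.     1.052 -1.811] F [ 0.   0.5 13.9] T [0.04 0.06 0.01] g 0.117 35.91575503349304
to go in tool axes [  1.5   0.2 -16.1]
```

Request:
arm_command(
  steps=[
    [[0,0,0,0.03,0,0,0],[0,0,0,0,0,0,0],[0,0,0,0,0,0,0]],
  ],
)

```text
time_s: 9.05
eef_pos: [537.7, 67.0, 98.8]
ee_rot: [0.001, -0.074, 0.997, -0.0]
force: [-5.0, 0.9, 26.2]
grip_width: 0.116
grip_force: 37.4
```

```bash
python3 st.py; python3 m.py 6 | grep side
```

```text
t 9.05 pos [537.7  67.   98.8] xyaw -171.5 z [ 0.003 -0.    -1.   ] q [-0.092  0.479  1.609 -0.     1.05  -1.811] F [-5.   0.9 26.2] T [ 0.02  1.02 -0.08] g 0.116 37.42338180541992
to go in tool axes [  1.6   0.3 -16.2]
side panel/dish 73 [299.9 181. ] [598.9 -80.2] [24.8 52. ] 45.0
side panel/dish 576 [274.2 225.2] [534.8 117. ] [ 81.9 178.2] 82.8
side orange 563 [241.9 184.6] [[745.7  38.9]]
side orange 4 [259.5 166.5] [[761.9 -61. ]]
side orange 5 [293.2 203.2] [[563.   -2.3]]
side orange 12 [274.3 238. ] [[515.5 137.6]]
side red 37 [261.2 170.1] [708.5 -17.2] 170.0
side red 8 [263.9 182.6] [662.   19.9] -157.3
side red 34 [287.8 216.9] [511.5  80.9] -55.0
```

View pics/side_6.png

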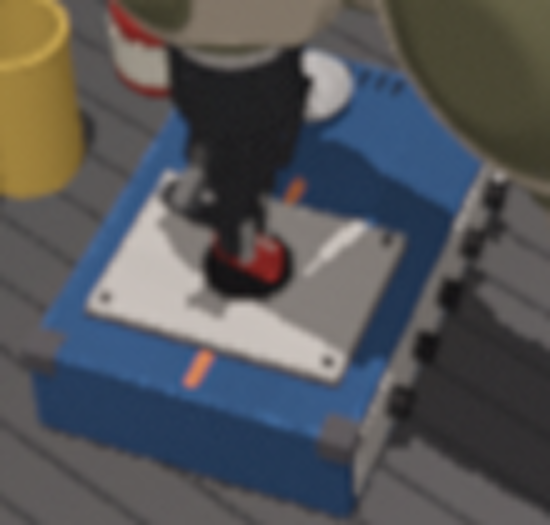

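The cover is down on the frame: force rises to 26 N with no more travel, and the corner holes have shifted down about 1 px. Now I turn clockwise while pressing.

Request:
arm_command(
  steps=[
    [[0,0,0,0,0,0,0.8],[0,0,0,0,0,0,0.8],[0,0,0,0,0,0,0.8],[0,0,0,0,0,0,0.8],[0,0,0,0,0,0,0]],
  ],
)

```text
time_s: 9.78
eef_pos: [537.6, 66.5, 98.9]
ee_rot: [0.001, 0.166, 0.986, -0.0]
force: [-7.2, -2.7, 26.0]
grip_width: 0.114
grip_force: 37.5
```

```bash
python3 st.py
```

```text
t 9.78 pos [537.6  66.5  98.9] xyaw 160.9 z [ 0.002 -0.001 -1.   ] q [-9.300e-02  4.790e-01  1.609e+00 -1.000e-03  1.051e+00 -1.330e+00] F [-7.2 -2.7 26. ] T [-0.45  1.16 -0.02] g 0.114 37.46860384941101
to go in tool axes [  1.7  -0.1 -16.2]
```

Request:
arm_command(
  steps=[
    [[0,0,0,0,0,0,0.87],[0,0,0,0,0,0,0.87],[0,0,0,0,0,0,0.87],[0,0,0,0,0,0,0.87],[0,0,0,0,0,0,0.87],[0,0,0,0,0,0,0.87],[0,0,0,0,0,0,0.87],[0,0,0,0,0,0,0]],
  ],
)

```text
time_s: 10.78
eef_pos: [536.9, 65.8, 98.8]
ee_rot: [0.001, 0.584, 0.812, -0.001]
force: [-10.7, -6.4, 29.0]
grip_width: 0.114
grip_force: 37.8
```

```bash
python3 st.py
python3 - <<'E'
from h import *
s=capture("side")[185:245,255:325,::-1]
cv2.imwrite("pics/side7.png",np.clip(cv2.resize(s.astype(np.float32),None,fx=8.5,fy=8.5,interpolation=cv2.INTER_CUBIC)*1.5,0,255).astype(np.uint8))
E
```

```text
t 10.78 pos [536.9  65.8  98.8] xyaw 108.6 z [ 0.    -0.003 -1.   ] q [-0.093  0.479  1.61  -0.003  1.052 -0.417] F [-10.7  -6.4  29. ] T [-1.24  1.87 -0.06] g 0.114 37.80758321285248
to go in tool axes [  1.4  -0.5 -16.2]
```

View pics/side7.png

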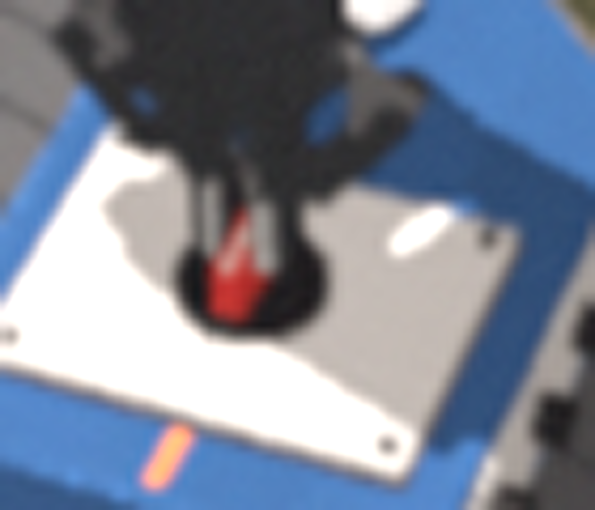

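The white slot line now points along the orange mark (lower left, about (170,455)) and the cover looks flush. I'll relieve the sideways load slightly, keep pressing, and check that it is steady.

Request:
arm_command(
  steps=[
    [[0,0,-0.02,0,0,0,0],[0,0,0,0,0,0,0],[0,0,0,0,0,0,0],[0,0,0,0,0,0,0]],
  ],
)

```text
time_s: 11.32
eef_pos: [536.8, 65.8, 98.8]
ee_rot: [0.002, 0.583, 0.812, -0.0]
force: [-5.9, -4.4, 25.7]
grip_width: 0.115
grip_force: 37.4
```

```bash
python3 st.py
python3 - <<'E'
from h import *
im=capture("side");hsv=cv2.cvtColor(im,cv2.COLOR_RGB2HSV).astype(int);H,S,V=[hsv[...,i] for i in range(3)]
m=np.zeros(H.shape,bool);m[200:225,275:295]=1
for a,c,p in blobs(m&(S>110)&(V>60)&((H<7)|(H>172))):
    q=ray("side",p,115);u,s,vt=np.linalg.svd(q-q.mean(0));print("red",a,c.round(1),q.mean(0).round(1),np.degrees(np.arctan2(vt[0,1],vt[0,0])).round(1))
E
```

```text
t 11.32 pos [536.8  65.8  98.8] xyaw 108.7 z [ 0.003 -0.002 -1.   ] q [-0.094  0.477  1.612 -0.002  1.049 -0.419] F [-5.9 -4.4 25.7] T [-0.83  1.03 -0.03] g 0.115 37.416656613349915
to go in tool axes [  1.4  -0.4 -16.2]
red 3 [282.3 211. ] [543.2  68.9] -69.9
red 44 [281.8 218.7] [524.4  92.4] 122.6
```

```bash
python3 -c "
from rig import *
print(finish_job())"
```

```text
the job is handed in; nothing more can be done
None
```

I handed the job in at about 11.4 s with the cover pressed flush at about 26 N, the slot line within about 0.2° of the orange marks by tool angle, and the gripper still holding and pressing; the judge returned no verdict.

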